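Press the glued notebooks

ROBOT

A 7-joint arm with a two-finger parallel gripper is mounted at the origin on the work surface. World frame = base frame: x ahead of the robot, y to its left, z up, the work surface at z = 0. Lengths are in m, angles in degrees, forces in N, time in s.
With the tool pointing down it reaches from about 0.425 to 0.875 m from the base axis. Payload 4.7 kg.
Tool frame: the origin (TCP) lies at the centre of the arm's flange, where the gripper is bolted on; the fingertips stand 182 mm ahead of it and the grasp point (between the pads) lies 164 mm ahead of it; z points along the fingers, y is the line along which they close (so a half turn about z gives the same grasp; the last joint's range is limited). The gripper opens to 87 mm and grips with 3 to 60 N. Pads are 19 mm wide; open, the fingers measure 117 mm over their backs; the gripper's body (75 mm by 190 mm) begins 51 mm behind the grasp point.
Start: joints at [-75.797, 18.392, -4.016, 83.108, 1.295, 78.541, -3.26], TCP at [0.151, 0.632, 0.405] pointing down, gripper open.
Joint ranges: [-163.93, 163.93], [-17.29, 119.83], [-79.2, 71.16], [3.27, 140.29], [-89.18, 269.18], [5.43, 117.66], [-154.24, 154.24]. Speed limits (degrees/s): [147.25, 147.25, 180, 180, 180, 180, 180].

INTERFACE

Orientations are given as [roll, pitch, yaw] about the fixed x, y, z axes, in that order (R = Rz(yaw) Ry(pitch) Rx(roll)).
In Python, from cell import env gives the robot as it stands. The module is installed in compiled form; this text tells all that it offers.
- The arm moves only by the tool step_arm, never from a script. Its argument "steps" is one flat list of numbers, 5 for each row, row after row: the opening, from 0 (shut) to 1 (fully open), then the shift along the tool's x, y, z in mm, then the turn about the tool's z in degrees. In form: [grip, dx, dy, dz, roll, grip, dx, dy, dz, roll, ...]. A call has 1 to 12 rows; each row shifts and turns the commanded pose from where the row before left it, along the tool's axes as they then stand; what a row does not reach is not made up. A row lasts 1/8 s, in which the tool goes at most 62.5 mm and 10.7 degrees, less where a joint would pass 70% of its speed; a pose out of reach is approached as far as the arm can. A call with a gripper value outside its range is refused whole. The fingers move at their own pace and stop on an object; "grip_force" is the grip in N (left out, the last holds). Time passes only in rows, so rows that do not move let the fingers close. It gives the time, the measured TCP pose, the force, the opening and the grip force at its end, in the units of the state.
- env.get_obs(): the state, without advancing time (a new reading comes with each control period).
- env.read_camera(name): name is "scene" or "top"; returns a dict with "image" (384x512x3 uint8, red, green, blue), "camera_matrix" (3x3 intrinsics, pixels), "R" (3x3) and "t" (3): a world point X has camera coordinates R X + t. Camera axes: x right, y down, z forward; pixel columns grow to the right and rows downward; lengths in m; the calibration is good to about 2 mm. A picture is of the moment at which its call begins. There is no depth.
- env.sign_off(): hands the job in; it is judged then, once.
The state is a dict: "time_s": time; "qpos": joint angles; "joint_velocities": joint speeds; "effort": joint torques, N m; "tool_pos": TCP position; "tool_rot": TCP orientation; "force": force on the tool from outside, world axes, zero at the start; "wrist_torque": the same for the moment, N m; "grip_width": finger opening in m; "grasp_force": force on a finger pad.
Only numpy, scipy, OpenCV 4.12 (cv2) and the standard library are available. Lean on these libraries where they do the work, as an engineer would, in place of code of your own. Each camera call takes 0.05 s, during which the arm holds its last target. There are 200 camera calls.

TASK

Stack all the freshly glued notebooks lying on the table flat and square in the cradle of the book press, then shut the press's hinged lid and turn the latch fully across it. With it locked, work the side lever up and down until the notebooks are squeezed firmly, that is, until the two brass pins stand about one centimetre out of the lid, and leave it clamped like that. Do not knock over or shift the mug or the pencil cup.

Things in the scene. Friction and masses are not known exactly. Their poses are not given: they have to be found in the camera images.
- press: tabletop book press, grey frame, base 190 x 195 mm, fixed on the table. Origin: on the table under the centre of its cradle. x points away from the front (handle side) to the lid hinge, y to the latch side (the lever is on the -y side), z up. Two hinge posts at (81, +-42) mm, 170 mm high; a latch post at (-64, 78), 170 mm high; a toothed rack between two cheeks at (-45, -100), 112 mm high
- bed_top (a point): centre of the upper face of the wooden bed (112 x 66 mm) of the cradle; axes as the press. 40 mm above the table when down; rises as the ratchet is pumped. Round it, fixed to the base: four 10 mm guide pins at (+-44, +-43) mm, leaving 76 mm along y, and two end stops leaving 119 mm along x (50 mm wide), all up to 106 mm above the table; the long sides are open for fingers
- bed (a joint): height of the bed above its lowest position, m (0 to 0.076). The rack has teeth of 8 mm pitch: each full down stroke of the lever lifts the bed by one tooth, 8 mm, and a holding pawl keeps it there while the lever goes back up. It cannot be let down again, so stop in time
- lever (a joint): pump lever, rad: 0 handle fully up, 0.6 fully down, stops at both ends. No return spring: it stays where it is left; under 10 N at the grip moves it. Pressing the handle down lifts the bed; it must come back up (below about 0.1) to take the next tooth, then go down past about 0.5. At the start it may stand anywhere between 0 and 0.5
- lever_grip (a point): centre of the lever's round black rubber grip (20 mm diameter, 63 mm long), 115 mm from the pivot. The handle reaches out to the press's -y side, 20 degrees above level when up, 14 degrees below level when down; this point is then 114 and 47 mm above the table
- lever_pivot (a point): pivot of the lever, at (-45, -116, 75) mm of the press; axes as the press; the lever turns about the press's x axis, positive values lower the handle
- lid (a joint): hinged lid of the press, rad: 0 shut (level over the cradle), up to 1.95 open (leaning back past upright); it starts open, 1.75 or more. Stiff hinge: the lid stays at any angle, about 5 N at the handle moves it. A grey plate 156 x 104 x 8 mm, its upper face 168 mm above the table when shut
- lid_handle (a point): middle of the lid's steel bar handle (12 mm diameter, 80 mm long, along the press's y axis), at the lid's free edge, 162 mm from the hinge along the plate and 36 mm outside the plate's mid plane (above it when shut); y axis along the bar. 26 mm clear between bar and plate
- lid_hinge (a point): middle of the lid's hinge axis, at (80, 0, 164) mm of the press, axis along the press's y
- platen (a joint): how far the sprung wooden pressure plate under the lid has been pushed up towards the lid, m: 0 hanging free, 0.0165 springs fully home; spring 1 N per mm, 4 N at the start. Two brass pins fixed to it pass through the lid: almost flush with its top at 0, they stand out by this much as the stack is squeezed
- platen_face (a point): centre of the underside of the pressure plate (90 x 64 mm), 85 mm from the hinge along the lid; with the lid shut and nothing pressed it is 135 mm above the table, 95 mm above the lowered bed. With the lid open it stands off the lid, past the far end of the cradle: bring the notebooks in from the front or side
- latch (a joint): bell-crank latch on a post at the lid's near +y corner, rad: 0 open (knob arm to the press's +y, tongue to -x, clear of the lid), 1.57 across (stop at 1.6; knob arm to -x, tongue to -y over the shut lid so that it cannot lift). Locks counter-clockwise seen from above, stays where it is left, under 2 N at the knob
- latch_knob (a point): middle of the upright black latch knob (18 mm diameter, 30 mm high), 42 mm from the latch pivot, 193 mm above the table
- latch_pivot (a point): point on the latch's upright pivot axis at knob height, at (-64, 78, 193) mm of the press
- book1: small hard-cover notebook, closed, 105 x 66 x 16 mm (x, y, z), about 0.1 kg, lying flat. Origin: centre of its underside; x along its length
- book2: the same, 20 mm thick
- book3: the same, 16 mm thick
- book4: the same, 20 mm thick. Two to four of the notebooks are there
- mug: white ceramic mug, 82 mm across, 95 mm high, to be left alone
- pencil_cup: steel pencil cup with pencils, 76 mm across, 165 mm high with the pencils, to be left alone
Things that resemble listed ones, but are neither listed nor needed, are in the scene too. Leave any orange or turquoise look-alike of the book1 alone.

How it is judged:
By the outcome, as a careful person would: the job done as asked, in the order asked, and still so for the second after the job is handed in, with the robot touching nothing.
Of book1, book2, book3, book4 only 2 to 4 are there at a start; the rules pass over those that are not, and their reading is None.
At some moment in a run one of book1, book2, book3, book4 may be knocked a few centimetres aside while the robot is not near it.
Once in a run the grip may slacken for a moment while it holds something.
It also fails if it takes over 210 s, if anything falls off the work surface, if the arm or the gripper's body presses on something with over 40 N, if the wrist force passes 120 N, or if a joint passes its speed limit or range.

## Working session

There is one attempt and no reset: what is moved stays moved. The work goes in short steps, Python scripts to look and compute and a tool call to move; the robot and the scene stay as the last step left them, time stands still between calls to the robot, and variables do not carry over. Pictures are saved under pics/ and viewed, at most 17 in all, crops included, and the job is handed in when it is done.

Besides the shell and the picture viewer there is one more tool, called after ">>>" as name(argument=value, ...) on one line, values as JSON. step_arm: Moves the arm, as the interface text tells. Its arguments: {"type":"object","properties":{"steps":{"type":"array","items":{"type":"number"}},"grip_force":{"type":"number"}},"required":["steps"]}

```bash
mkdir -p pics; cat > h.py <<'E'
import numpy as np, cv2
from scipy.spatial.transform import Rotation as Ro
from cell import env
def shot(n,name):
    c=env.read_camera(n); cv2.imwrite(f'pics/{name}.png',c['image'][:,:,::-1]); np.savez(f'pics/{name}.npz',**c); return c
def load(name): return np.load(f'pics/{name}.npz')
def pix(c,uv,z):
    uv=np.atleast_2d(uv).astype(float); K,R,t=c['camera_matrix'],c['R'],c['t']
    d=(np.linalg.inv(K)@np.c_[uv,np.ones(len(uv))].T).T@R; o=-R.T@t
    return o+d*((z-o[2])/d[:,2])[:,None]
def proj(c,X):
    X=np.atleast_2d(X); p=(X@c['R'].T+c['t'])@c['camera_matrix'].T; return p[:,:2]/p[:,2:]
E
python3 - <<'E'
from h import *
for n in ('top','scene'):
    c=shot(n,n+'0'); print(n,c['camera_matrix'][0,0],-c['R'].T@c['t'],c['R'].round(2).tolist())
o=env.get_obs(); print(o['tool_pos'],o['tool_rot'],o['force'],o['grip_width'])
E
```

```text
top 382.5717898128902 [0.31124507 0.00670947 1.22497481] [[-0.06, -1.0, -0.01], [-0.98, 0.06, -0.2], [0.2, -0.01, -0.98]]
scene 491.89733426161115 [1.18850019 0.61155035 1.16562713] [[-0.68, 0.73, 0.01], [0.55, 0.52, -0.66], [-0.49, -0.45, -0.75]]
[0.15058891 0.63214321 0.40378746] [-1.79903729e+02  4.39381350e-03  1.66605383e+02] [-0.29484362  0.3997063   0.03241058] 0.0874420361027759
```

View pics/top0.png

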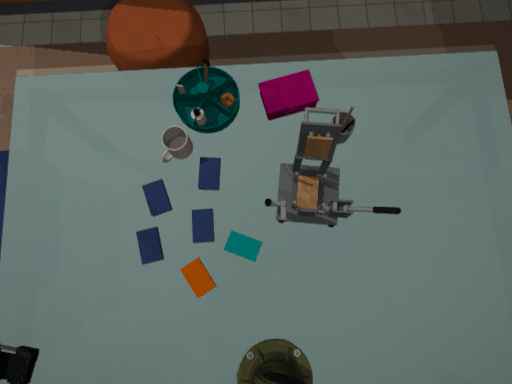

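View pics/scene0.png

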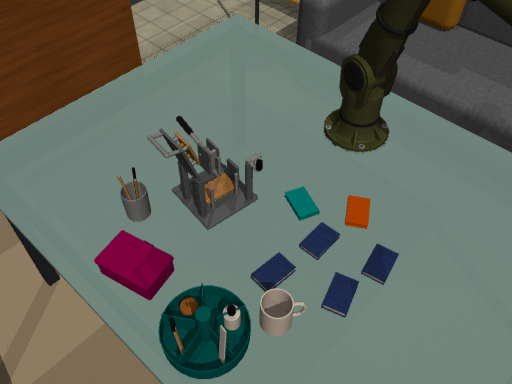

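The top view shows four navy books at (209,173), (157,197), (203,225) and (150,245). The press is near (310,195) with its lid open at the far side, the knob at (268,202) and the lever grip at (387,210). The orange and turquoise look-alikes are at (198,277) and (243,246). The scene view agrees.

```bash
python3 - <<'E'
from h import *
for n in ('top0','scene0'):
    c=load(n); im=c['image'].astype(int)
    m=((im[:,:,2]>im[:,:,0]*1.6)&(im[:,:,2]>im[:,:,1]*1.3)&(im[:,:,2]>45)).astype(np.uint8)
    m[:, :100]=0
    k,l,s,ce=cv2.connectedComponentsWithStats(m)
    for i in range(1,k):
        if s[i,4]<100: continue
        ys,xs=np.where(l==i); P=pix(c,np.c_[xs,ys],0.016)[:,:2]
        r=cv2.minAreaRect((P*1000).astype(np.float32)); print(n,ce[i].round(),s[i,4],np.round(r[0]),np.round(r[1]),round(r[2],1), P.mean(0).round(3))
im=cv2.imread('pics/top0.png')
cv2.imwrite('pics/topcrop.png',cv2.resize(im[95:235,255:405],None,fx=5,fy=4.2857*7/6 if 0 else 4.2,interpolation=cv2.INTER_CUBIC)[:588])
E
```

```text
top0 [209. 173.] 624 [636. 177.] [ 65. 103.] 85.1 [0.635 0.177]
top0 [156. 197.] 653 [565. 347.] [105.  66.] 17.1 [0.565 0.348]
top0 [202. 225.] 664 [466. 202.] [103.  65.] 0.8 [0.466 0.202]
top0 [149. 245.] 687 [413. 370.] [103.  66.] 11.2 [0.412 0.37 ]
scene0 [320. 239.] 733 [470. 204.] [111.  69.] 1.5 [0.467 0.204]
scene0 [380. 262.] 782 [416. 372.] [111.  65.] 11.5 [0.414 0.372]
scene0 [273. 270.] 804 [637. 175.] [ 65. 111.] 85.2 [0.635 0.175]
scene0 [340. 293.] 907 [567. 349.] [115.  66.] 17.2 [0.564 0.349]
```

View pics/topcrop.png

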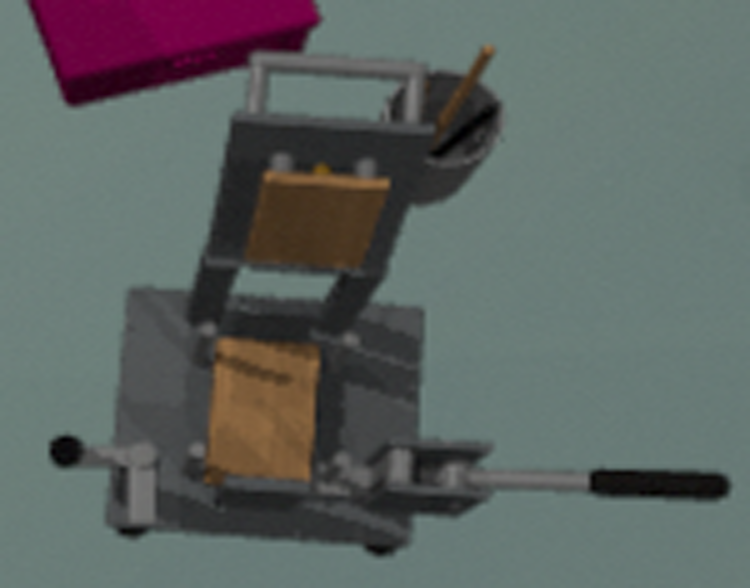

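```bash
python3 - <<'E'
from h import *
from scipy.optimize import least_squares
c=load('top0')
M=np.array([[44,43,106],[44,-43,106],[-44,43,106],[-44,-43,106],[-64,78,185]])/1000.
U=np.array([[208,328],[350,340],[197,450],[340,462],[140,455]])/[5,4.2]+[255,95]
B=np.array([[-45,-33,40]])
def T(p,M): 
    q=np.array(M,float); q[:,:2]=q[:,:2]@Ro.from_euler('z',p[2]).as_matrix()[:2,:2].T+p[:2]; return q
f=lambda p:(proj(c,T(p,M))-U).ravel()
s=least_squares(f,[.55,-.1,0.]); print(s.x,np.degrees(s.x[2]),s.fun.reshape(-1,2).round(1).tolist())
p=s.x; np.save('press.npy',p)
bed=np.array([[56,33,40],[56,-33,40],[-56,-33,40],[-56,33,40]])/1000
print('bed',((proj(c,T(p,bed))-[255,95])*[5,4.2]).round().tolist(), 'seen 218,338 322,345 312,480 205,475')
# grip: z for lever, lid angle, knob
e=1e9
for q in np.arange(0,.61,.02):
    a=np.radians(20)-q; X=np.array([[-45,-116-115*np.cos(a),75+115*np.sin(a)]])/1000
    uv=(proj(c,T(p,X))-[255,95])*[5,4.2]; print(round(q,2),uv.round(0).tolist(),end=' ') if round(q/.02)%5==0 else 0
print()
for th in (1.75,1.85,1.95):
    X=np.array([[80-162*np.cos(th)+36*np.sin(th),0,164+162*np.sin(th)+36*np.cos(th)]])/1000
    print(th,((proj(c,T(p,X))-[255,95])*[5,4.2]).round().tolist(),'seen 338,65', T(p,X).round(3))
print('knob',((proj(c,T(p,[[-.064,.120,.208]]))-[255,95])*[5,4.2]).round(),'seen 67,450', T(p,[[-.064,.120,.193]]))
E
```

```text
[ 0.54448898 -0.13626812 -0.14982128] -8.58412692991777 [[-0.1, 0.4], [0.0, 0.1], [-0.2, -0.0], [0.2, -0.2], [0.1, -0.3]]
bed [[217.0, 338.0], [320.0, 345.0], [308.0, 491.0], [203.0, 483.0]] seen 218,338 322,345 312,480 205,475
0.0 [[652.0, 484.0]] 0.1 [[652.0, 487.0]] 0.2 [[650.0, 490.0]] 0.3 [[646.0, 492.0]] 0.4 [[640.0, 495.0]] 0.5 [[633.0, 497.0]] 0.6 [[624.0, 499.0]] 
1.75 [[340.0, 87.0]] seen 338,65 [[ 0.687 -0.158  0.317]]
1.85 [[340.0, 69.0]] seen 338,65 [[ 0.702 -0.16   0.31 ]]
1.95 [[339.0, 53.0]] seen 338,65 [[ 0.716 -0.162  0.301]]
knob [[ 65. 441.]] seen 67,450 [[ 0.49911729 -0.00805966  0.193     ]]
```

```bash
cat >> h.py <<'E'
P=np.array([0.54449,-0.13627,-8.584])
def press(x,y):
    a=np.radians(P[2]); return P[0]+x*np.cos(a)-y*np.sin(a), P[1]+x*np.sin(a)+y*np.cos(a)
def go(x,y,tip,yaw,frm=None):
    o=env.get_obs(); p,r=(o['tool_pos'],o['tool_rot']) if frm is None else frm
    cur=r[2]; turn=-((yaw-cur+180)%360-180)   # tool z points down
    R=Ro.from_euler('xyz',[180,0,yaw],degrees=True).as_matrix()
    d=R.T@(np.array([x,y,tip+.182])-p)*1000
    print('roll %.1f  d %s mm'%(turn,d.round(1)), 'F',o['force'].round(1),'w',round(o['grip_width'],4),'t',round(o['time_s'],1))
    return (np.array([x,y,tip+.182]),[180,0,yaw])
E
python3 - <<'E'
from h import *
c=load('top0'); print('mug',pix(c,[175,138],.095), 'cup',pix(c,(np.array([445,130])/[5,4.2]+[255,95]),.1))
f=go(.413,.371,.06,191.2); f=go(.413,.371,.004,191.2,f); f=go(.413,.371,.24,191.2,f); go(*press(0,0),.24,171.4,f)
E
```

```text
mug [[0.73269552 0.26754789 0.095     ]] cup [[ 0.73972584 -0.25947194  0.1       ]]
roll -24.6  d [-206.7 -307.1  161.8] mm F [-0.3  0.4  0. ] w 0.0874 t 0.1
roll -0.0  d [-0. -0. 56.] mm F [-0.3  0.4  0. ] w 0.0874 t 0.1
roll -0.0  d [   0.    0. -236.] mm F [-0.3  0.4  0. ] w 0.0874 t 0.1
roll 19.8  d [-205.9 -481.9   -0. ] mm F [-0.3  0.4  0. ] w 0.0874 t 0.1
```

>>> step_arm(steps=[1, 0, 0, 0, -8.2, 1, 0, 0, 0, -8.2, 1, 0, 0, 0, -8.2, 1, -29.5, -43.9, 23.1, 0, 1, -29.5, -43.9, 23.1, 0, 1, -29.5, -43.9, 23.1, 0, 1, -29.5, -43.9, 23.1, 0, 1, -29.5, -43.9, 23.1, 0, 1, -29.5, -43.9, 23.1, 0, 1, -29.5, -43.9, 23.1, 0, 1, 0, 0, 0, 0], grip_force=25)

```text
time_s: 1.48
tool_pos: [0.4158, 0.3658, 0.2406]
tool_rot: [-179.7, -0.2, -169.3]
force: [-0.3, -0.2, 0.3]
grip_width: 0.0871
grasp_force: 0.0
```

```bash
python3 - <<'E'
from h import *
go(.413,.371,.004,191.2); print(env.get_obs()['tool_rot'],env.get_obs()['qpos'].round(0)); shot('scene','s1')
c=cv2.imread('pics/s1.png'); cv2.imwrite('pics/s1c.png',cv2.resize(c[170:340,220:480],None,fx=3,fy=3))
E
```

```text
roll -0.5  d [ 1.7  5.6 54.6] mm F [-0.3 -0.2  0.3] w 0.0871 t 1.5
[-1.79713387e+02 -1.50262260e-01 -1.69296073e+02] [-48.  15.   5. 108.  -1.  58.  58.]
```

View pics/s1c.png

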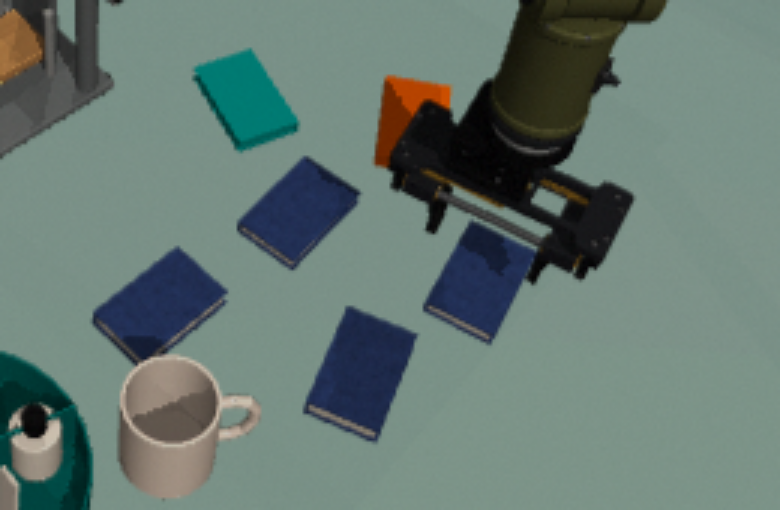

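The open fingers straddle the first book (crop (480,280)), and the other books haven't moved. Descending.

>>> step_arm(steps=[1, 2, 5.5, 25, 0, 1, 0, 0, 29.5, 0, 1, 0, 0, 0, 0, 0, 0, 0, 0, 0, 0, 0, 0, 0, 0, 0, 0, 0, 0, 0, 0, 0, 0, 0, 0, 0, 0, 0, 0, 0])

```text
time_s: 2.52
tool_pos: [0.4103, 0.3763, 0.1897]
tool_rot: [179.9, 0.1, -168.8]
force: [-0.8, -1.5, 5.5]
grip_width: 0.0657
grasp_force: 25.0
```

```bash
python3 - <<'E'
from h import *
o=env.get_obs();print(o['tool_pos'],o['grasp_force'],o['force'])
f=go(.413,.371,.24,191.2);f=go(*press(0,0),.24,171.4,f);
E
```

```text
[0.41028598 0.37628584 0.18968667] 25.00169187784195 [-0.83086345 -1.54788863  5.49597686]
roll -0.0  d [  -1.6   -5.7 -232.3] mm F [-0.8 -1.5  5.5] w 0.0657 t 2.5
roll 19.8  d [-205.9 -481.9   -0. ] mm F [-0.8 -1.5  5.5] w 0.0657 t 2.5
```

>>> step_arm(steps=[0, 0, 0, -58, 0, 0, 0, 0, -58, 0, 0, 0, 0, -58, 0, 0, 0, 0, -58, 10, 0, 0, 0, 0, 10, 0, -30, -53, 0, 0, 0, -30, -53, 0, 0, 0, -30, -53, 0, 0, 0, -30, -53, 0, 0, 0, -30, -53, 0, 0, 0, 0, 0, 0, 0], grip_force=35)

```text
time_s: 3.9
tool_pos: [0.5187, 0.085, 0.4206]
tool_rot: [-179.9, 0.1, 170.6]
force: [0.5, -0.3, -0.7]
grip_width: 0.0656
grasp_force: 35.0
```

```bash
python3 - <<'E'
from h import *
o=env.get_obs();print(o['tool_pos'],o['tool_rot'],o['grasp_force'],o['qpos'].round())
go(*press(0,0),.24,171.4)
E
```

```text
[0.51872256 0.08498147 0.42059625] [-1.79899078e+02  6.47808973e-02  1.70599593e+02] 34.99939262866974 [-33.   2.  21. 100.  -1.  78.  69.]
roll -0.8  d [ -58.6 -214.9   -1.4] mm F [ 0.5 -0.3 -0.7] w 0.0656 t 3.9
```

>>> step_arm(steps=[0, -14.6, -53.7, 0, -0.8, 0, -14.6, -53.7, 0, 0, 0, -14.6, -53.7, 0, 0, 0, -14.6, -53.7, 0, 0, 0, 0, 0, 0, 0, 0, 0, 0, 0, 0, 0, 0, 0, 0, 0])

```text
time_s: 4.78
tool_pos: [0.545, -0.1275, 0.4202]
tool_rot: [179.9, -0.0, 172.2]
force: [-0.3, 0.8, -1.0]
grip_width: 0.0652
grasp_force: 35.0
```

```bash
python3 - <<'E'
from h import *
o=env.get_obs();print(o['tool_pos'],o['tool_rot'],o['grasp_force'])
go(*press(0,0),.06,171.4); shot('top','t2'); shot('scene','s2')
a=cv2.imread('pics/t2.png')[95:245,130:330]; b=cv2.imread('pics/s2.png')[90:240,130:330]
cv2.imwrite('pics/m2.png',np.hstack([cv2.resize(a,None,fx=2,fy=2),cv2.resize(b,None,fx=2,fy=2)]))
E
```

```text
[ 0.54504306 -0.12748579  0.42024886] [ 1.79942276e+02 -2.89076999e-02  1.72200551e+02] 34.99989867210388
roll 0.8  d [ -0.8  -8.8 178.2] mm F [-0.3  0.8 -1. ] w 0.0652 t 4.8
```

View pics/m2.png

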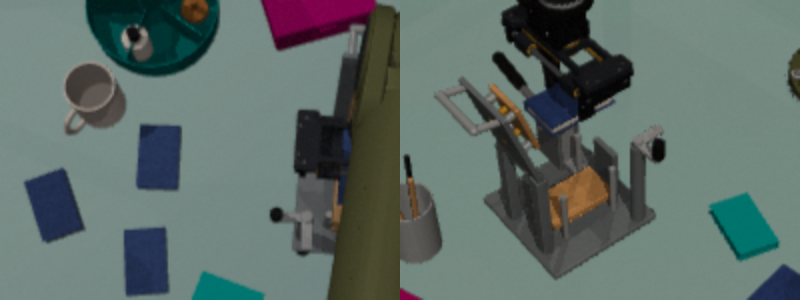

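>>> step_arm(steps=[0, 0, -4, 40, 0.8, 0, 0, 0, 40, 0, 0, 0, 0, 30, 0, 0, 0, 0, 0, 0, 0, 0, 0, 0, 0])

```text
time_s: 5.5
tool_pos: [0.5448, -0.1334, 0.3119]
tool_rot: [180.0, 0.1, 171.3]
force: [0.3, -0.2, -0.9]
grip_width: 0.0652
grasp_force: 35.0
```

```bash
python3 - <<'E'
from h import *
go(*press(0,0),.044,171.4); print(env.get_obs()['force'])
E
```

```text
roll -0.1  d [-0.1 -2.9 85.9] mm F [ 0.3 -0.2 -0.9] w 0.0652 t 5.5
[ 0.32604119 -0.22451102 -0.85065411]
```

>>> step_arm(steps=[0, 0, -2.5, 40, 0, 0, 0, 0, 36, 0, 0, 0, 0, 2, 0, 0, 0, 0, 2, 0, 0, 0, 0, 0, 0, 0, 0, 0, 0, 0])

```text
time_s: 6.25
tool_pos: [0.5444, -0.1363, 0.2319]
tool_rot: [180.0, 0.1, 171.2]
force: [0.1, -0.5, -1.8]
grip_width: 0.0656
grasp_force: 35.0
```

```bash
python3 - <<'E'
from h import *
go(*press(0,0),.048,171.4); print(env.get_obs()['force'])
E
```

```text
roll -0.2  d [-0.1  0.   1.9] mm F [ 0.1 -0.5 -1.8] w 0.0656 t 6.2
[ 0.05287157 -0.53840146 -1.79453382]
```

>>> step_arm(steps=[0, 0, 0, 2.5, 0, 0, 0, 0, 0, 0, 1, 0, 0, 0, 0, 1, 0, 0, 0, 0, 1, 0, 0, 0, 0, 1, 0, 0, 0, 0, 1, 0, 0, -30, 0, 1, 0, 0, -60, 0, 1, 0, 0, -60, 0, 1, 0, 0, -40, 0, 1, 0, 0, 0, 0])

```text
time_s: 7.62
tool_pos: [0.5446, -0.1368, 0.4219]
tool_rot: [180.0, 0.4, 171.2]
force: [-0.5, -0.6, -0.4]
grip_width: 0.0872
grasp_force: 0.0
```

```bash
python3 - <<'E'
from h import *
f=go(.466,.203,.24,180.8); f=go(.466,.203,.06,180.8,f)
E
```

```text
roll -9.6  d [ 7.380e+01  3.408e+02 -1.000e-01] mm F [-0.5 -0.6 -0.4] w 0.0872 t 7.6
roll -0.0  d [  0.  -0. 180.] mm F [-0.5 -0.6 -0.4] w 0.0872 t 7.6
```

>>> step_arm(steps=[1, 0, 0, 0, -9.6, 1, 12.3, 57.5, 0, 0, 1, 12.3, 57.5, 0, 0, 1, 12.3, 57.5, 0, 0, 1, 12.3, 57.5, 0, 0, 1, 12.3, 57.5, 0, 0, 1, 12.3, 57.5, 0, 0, 1, 0, 0, 60, 0, 1, 0, 0, 60, 0, 1, 0, 0, 0, 0, 1, 0, 0, 0, 0])

```text
time_s: 9.0
tool_pos: [0.4659, 0.2079, 0.2995]
tool_rot: [180.0, 0.1, -179.2]
force: [0.4, 0.5, 0.3]
grip_width: 0.0866
grasp_force: 0.0
```

```bash
cat >> h.py <<'E'
def books(n,name):
    c=shot(n,name); im=c['image'].astype(int)
    m=((im[:,:,2]>im[:,:,0]*1.6)&(im[:,:,2]>im[:,:,1]*1.3)&(im[:,:,2]>45)).astype(np.uint8)
    if n=='top': m[:,:100]=0
    k,l,s,ce=cv2.connectedComponentsWithStats(m)
    for i in range(1,k):
        if s[i,4]<60: continue
        ys,xs=np.where(l==i); r=cv2.minAreaRect((pix(c,np.c_[xs,ys],0.016)[:,:2]*1000).astype(np.float32)); print(n,ce[i].round(),s[i,4],np.round(r[0]),np.round(r[1]),round(r[2],1))
E
python3 - <<'E'
from h import *
f=go(.466,.203,.004,180.8); books('top','t3'); books('scene','s3')
a=cv2.imread('pics/t3.png')[95:245,130:330]; b=cv2.imread('pics/s3.png')[100:310,170:450]
cv2.imwrite('pics/m3.png',np.hstack([cv2.resize(a,(400,300)),cv2.resize(b,(400,300))]))
E
```

```text
roll -0.0  d [ -0.   -4.9 113.5] mm F [0.4 0.5 0.3] w 0.0866 t 9.0
top [209. 173.] 623 [636. 177.] [ 65. 103.] 85.1
top [308. 192.] 673 [ 555. -142.] [ 68. 108.] 81.1
top [206. 235.] 165 [435. 192.] [44. 44.] 6.5
scene [217. 182.] 448 [ 523. -163.] [ 68. 107.] 80.9
scene [320. 239.] 730 [470. 205.] [112.  69.] 1.5
scene [273. 271.] 812 [637. 175.] [ 65. 111.] 85.3
scene [340. 293.] 902 [567. 349.] [114.  66.] 17.2
```

View pics/m3.png

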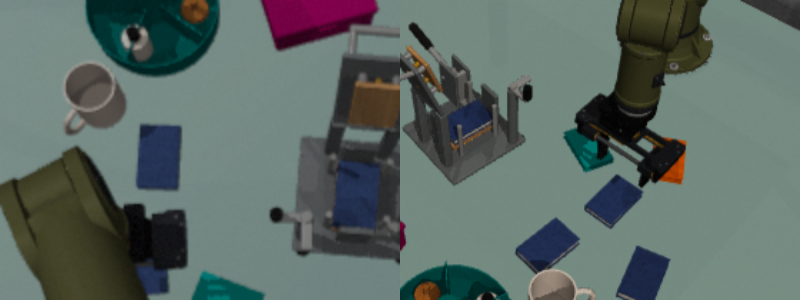

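Left view: the first book sits flat in the cradle at (355,195), and the others haven't moved. Grasping the second book.

>>> step_arm(steps=[1, 0, -4.9, 50, 0, 1, 0, 0, 50, 0, 1, 0, 0, 11, 0, 1, 0, 0, 0, 0, 0, 0, 0, 0, 0, 0, 0, 0, 0, 0, 0, 0, 0, 0, 0, 0, 0, 0, 0, 0, 0, 0, 0, 0, 0])

```text
time_s: 10.22
tool_pos: [0.4658, 0.2031, 0.1881]
tool_rot: [179.9, 0.1, -179.2]
force: [-1.4, 0.2, 6.8]
grip_width: 0.0661
grasp_force: 35.0
```

```bash
python3 - <<'E'
from h import *
o=env.get_obs();print(o['tool_pos'],o['grasp_force'])
f=go(.466,.203,.256,180.8);f=go(*press(0,0),.256,171.4,f)
E
```

```text
[0.46576808 0.20310122 0.1881388 ] 35.00184774398804
roll 0.0  d [-2.000e-01 -1.000e-01 -2.499e+02] mm F [-1.4  0.2  6.8] w 0.0661 t 10.2
roll 9.4  d [-128.3 -323.7   -0. ] mm F [-1.4  0.2  6.8] w 0.0661 t 10.2
```

>>> step_arm(steps=[0, 0, 0, -60, 0, 0, 0, 0, -60, 0, 0, 0, 0, -60, 0, 0, 0, 0, -58, 9.4, 0, -21.4, -54, 0, 0, 0, -21.4, -54, 0, 0, 0, -21.4, -54, 0, 0, 0, -21.4, -54, 0, 0, 0, -21.4, -54, 0, 0, 0, -21.4, -54, 0, 0, 0, 0, 0, 0, 0, 0, 0, 0, 0, 0])

```text
time_s: 11.72
tool_pos: [0.5437, -0.1362, 0.4246]
tool_rot: [180.0, -0.1, 171.4]
force: [0.3, 1.4, -1.0]
grip_width: 0.0656
grasp_force: 35.0
```

```bash
python3 - <<'E'
from h import *
go(*press(0,0),.08,171.4)
E
```

```text
roll -0.0  d [ -0.8   0.  162.6] mm F [ 0.3  1.4 -1. ] w 0.0656 t 11.7
```

>>> step_arm(steps=[0, -0.8, 0, 55, 0, 0, 0, 0, 55, 0, 0, 0, 0, 50, 0, 0, 0, 0, 10, 0, 0, 0, 0, 2, 0, 0, 0, 0, 0, 0, 0, 0, 0, 0, 0])

```text
time_s: 12.6
tool_pos: [0.5454, -0.1369, 0.2549]
tool_rot: [180.0, 0.2, 171.4]
force: [0.4, 0.4, -0.4]
grip_width: 0.0658
grasp_force: 35.0
```

>>> step_arm(steps=[0, 0, 0, 2, 0, 0, 0, 0, 2, 0, 0, 0, 0, 0, 0])

```text
time_s: 12.98
tool_pos: [0.5445, -0.1368, 0.2489]
tool_rot: [180.0, -0.0, 171.4]
force: [0.2, -0.5, -0.9]
grip_width: 0.0652
grasp_force: 35.0
```

>>> step_arm(steps=[0, 0, 0, 1.5, 0, 0, 0, 0, 1.5, 0, 0, 0, 0, 0, 0])

```text
time_s: 13.35
tool_pos: [0.5445, -0.1368, 0.2458]
tool_rot: [-180.0, -0.0, 171.4]
force: [-0.2, -0.3, 0.2]
grip_width: 0.066
grasp_force: 35.0
```

>>> step_arm(steps=[0, 0, 0, 1.5, 0, 1, 0, 0, 0, 0, 1, 0, 0, 0, 0, 1, 0, 0, 0, 0, 1, 0, 0, 0, 0, 1, 0, 0, -30, 0, 1, 0, 0, -60, 0, 1, 0, 0, -60, 0, 1, 0, 0, -25, -8.6, 1, 0, 0, 0, -8.6, 1, 0, 0, 0, -8.5, 1, 0, 0, 0, 0])

```text
time_s: 14.85
tool_pos: [0.5445, -0.1369, 0.4196]
tool_rot: [180.0, 0.0, -163.0]
force: [0.1, -0.2, 0.2]
grip_width: 0.0872
grasp_force: 0.0
```

```bash
python3 - <<'E'
from h import *
f=go(.566,.348,.24,197.1); f=go(.566,.348,.06,197.1,f)
E
```

```text
roll -0.1  d [-163.1  457.1   -2.4] mm F [ 0.1 -0.2  0.2] w 0.0872 t 14.8
roll -0.0  d [  0.  -0. 180.] mm F [ 0.1 -0.2  0.2] w 0.0872 t 14.8
```

>>> step_arm(steps=[1, -20.4, 57.1, 0, 0, 1, -20.4, 57.1, 0, 0, 1, -20.4, 57.1, 0, 0, 1, -20.4, 57.1, 0, 0, 1, -20.4, 57.1, 0, 0, 1, -20.4, 57.1, 0, 0, 1, -20.4, 57.1, 0, 0, 1, -20.4, 57.1, 0, 0, 1, 0, 0, 50, 0, 1, 0, 0, 50, 0, 1, 0, 0, 0, 0, 1, 0, 0, 0, 0])

```text
time_s: 16.35
tool_pos: [0.5669, 0.3479, 0.3216]
tool_rot: [180.0, 0.1, -163.0]
force: [0.2, 0.5, 1.5]
grip_width: 0.0871
grasp_force: 0.0
```

```bash
python3 - <<'E'
from h import *
f=go(.566,.348,.008,197.1); books('scene','s4'); books('top','t4')
E
```

```text
roll -0.1  d [  0.8   0.4 131.6] mm F [0.2 0.5 1.5] w 0.0871 t 16.4
scene [217. 179.] 483 [ 511. -174.] [ 68. 109.] 81.7
scene [273. 271.] 816 [637. 175.] [ 65. 111.] 85.3
scene [340. 293.] 907 [567. 349.] [114.  66.] 17.2
top [209. 173.] 623 [636. 177.] [ 65. 103.] 85.1
top [309. 191.] 724 [ 557. -143.] [ 70. 112.] 80.5
top [157. 200.] 530 [557. 345.] [88. 66.] 16.5
```

>>> step_arm(steps=[1, 0.8, 0, 55, 0, 1, 0, 0, 55, 0, 1, 0, 0, 21, 0, 1, 0, 0, 0, 0, 0, 0, 0, 0, 0, 0, 0, 0, 0, 0, 0, 0, 0, 0, 0, 0, 0, 0, 0, 0, 0, 0, 0, 0, 0, 0, 0, 0, -2, 0])

```text
time_s: 17.7
tool_pos: [0.5654, 0.3476, 0.1907]
tool_rot: [180.0, 0.0, -162.9]
force: [-0.0, -0.5, 0.1]
grip_width: 0.0657
grasp_force: 35.0
```

```bash
python3 - <<'E'
from h import *
o=env.get_obs();print(o['tool_pos'],o['grasp_force'])
f=go(.566,.348,.256,197.1);f=go(*press(0,0),.256,171.4,f)
E
```

```text
[0.5654023  0.3475721  0.19073378] 34.999659061431885
roll 0.0  d [-7.000e-01  2.000e-01 -2.473e+02] mm F [-0.  -0.5  0.1] w 0.0657 t 17.7
roll 25.7  d [ -51.1 -482.    -0. ] mm F [-0.  -0.5  0.1] w 0.0657 t 17.7
```

>>> step_arm(steps=[0, 0, 0, -60, 0, 0, 0, 0, -60, 8.6, 0, 0, 0, -60, 8.6, 0, 0, 0, -58, 8.5, 0, -6.4, -60.2, 0, 0, 0, -6.4, -60.2, 0, 0, 0, -6.4, -60.2, 0, 0, 0, -6.4, -60.2, 0, 0, 0, -6.4, -60.2, 0, 0, 0, -6.4, -60.2, 0, 0, 0, -6.4, -60.2, 0, 0, 0, -6.4, -60.2, 0, 0])

```text
time_s: 19.2
tool_pos: [0.5434, -0.1381, 0.4284]
tool_rot: [180.0, -0.0, 171.4]
force: [1.7, 0.2, -0.2]
grip_width: 0.0655
grasp_force: 35.0
```

>>> step_arm(steps=[0, 0, 0, 0, 0, 0, 0, 0, 0, 0])

```text
time_s: 19.45
tool_pos: [0.544, -0.136, 0.4281]
tool_rot: [179.9, -0.0, 171.4]
force: [-0.3, 0.9, -1.3]
grip_width: 0.0656
grasp_force: 35.0
```

```bash
python3 - <<'E'
from h import *
go(*press(0,0),.08,171.4)
E
```

```text
roll -0.0  d [ -0.5  -0.2 166.1] mm F [-0.3  0.9 -1.3] w 0.0656 t 19.4
```

>>> step_arm(steps=[0, -0.5, 0, 55, 0, 0, 0, 0, 55, 0, 0, 0, 0, 40, 0, 0, 0, 0, 5, 0, 0, 0, 0, 0, 0, 0, 0, 0, 0, 0])

```text
time_s: 20.2
tool_pos: [0.5455, -0.1362, 0.2756]
tool_rot: [180.0, 0.2, 171.4]
force: [0.7, 0.3, -0.6]
grip_width: 0.0656
grasp_force: 35.0
```

>>> step_arm(steps=[0, 0, 0, 1.5, 0, 0, 0, 0, 1.5, 0, 0, 0, 0, 0, 0])

```text
time_s: 20.58
tool_pos: [0.5445, -0.1364, 0.2706]
tool_rot: [180.0, 0.0, 171.4]
force: [-0.2, -0.1, -0.8]
grip_width: 0.0659
grasp_force: 35.0
```

>>> step_arm(steps=[0, 0, 0, 1.5, 0, 0, 0, 0, 1.5, 0, 0, 0, 0, 0, 0])

```text
time_s: 20.95
tool_pos: [0.5445, -0.1363, 0.2674]
tool_rot: [180.0, -0.0, 171.4]
force: [0.1, 0.1, -1.1]
grip_width: 0.0657
grasp_force: 35.0
```

>>> step_arm(steps=[0, 0, 0, 1.5, 0, 0, 0, 0, 0, 0, 0, 0, 0, 0, 0])

```text
time_s: 21.32
tool_pos: [0.5446, -0.1364, 0.2661]
tool_rot: [180.0, 0.0, 171.4]
force: [0.4, 0.0, -0.4]
grip_width: 0.0655
grasp_force: 35.0
```

>>> step_arm(steps=[0, 0, 0, 1.5, 0, 0, 0, 0, 0, 0, 1, 0, 0, 0, 0, 1, 0, 0, 0, 0, 1, 0, 0, 0, 0, 1, 0, 0, 0, 0, 1, 0, 0, -30, 0, 1, 0, 0, -60, 0, 1, 0, 0, -60, 0, 1, 0, 0, -8, -3.7, 1, 0, 0, 0, 0])

```text
time_s: 22.7
tool_pos: [0.5447, -0.1365, 0.4236]
tool_rot: [180.0, 0.1, 175.1]
force: [0.3, -0.9, -0.7]
grip_width: 0.0868
grasp_force: 0.0
```

```bash
python3 - <<'E'
from h import *
f=go(.626,.177,.24,175.1); f=go(.626,.177,.06,175.1,f)
E
```

```text
roll -0.0  d [-54.2 319.3   1.6] mm F [ 0.3 -0.9 -0.7] w 0.0868 t 22.7
roll -0.0  d [  0.  -0. 180.] mm F [ 0.3 -0.9 -0.7] w 0.0868 t 22.7
```

>>> step_arm(steps=[1, -9.1, 53.2, 0, 0, 1, -9.1, 53.2, 0, 0, 1, -9.1, 53.2, 0, 0, 1, -9.1, 53.2, 0, 0, 1, -9.1, 53.2, 0, 0, 1, -9.1, 53.2, 0, 0, 1, 0, 0, 50, 0, 1, 0, 0, 50, 0, 1, 0, 0, 0, 0, 1, 0, 0, 0, 0])

```text
time_s: 23.95
tool_pos: [0.6267, 0.1768, 0.3237]
tool_rot: [180.0, 0.1, 175.1]
force: [0.5, -0.1, 1.0]
grip_width: 0.0871
grasp_force: 0.0
```

```bash
python3 - <<'E'
from h import *
f=go(.626,.177,.008,175.1); books('scene','s5'); books('top','t5')
a=cv2.imread('pics/t5.png')[95:245,130:330]; b=cv2.imread('pics/s5.png')[100:310,170:450]
cv2.imwrite('pics/m5.png',np.hstack([cv2.resize(a,(400,300)),cv2.resize(b,(400,300))]))
E
```

```text
roll -0.0  d [7.000e-01 1.000e-01 1.337e+02] mm F [ 0.5 -0.1  1. ] w 0.0871 t 23.9
scene [213. 177.] 395 [ 510. -190.] [70. 88.] 82.0
scene [273. 271.] 814 [637. 175.] [ 65. 111.] 85.2
top [211. 178.] 275 [618. 172.] [49. 68.] 88.2
top [309. 190.] 743 [ 559. -145.] [ 72. 113.] 81.4
```

View pics/m5.png

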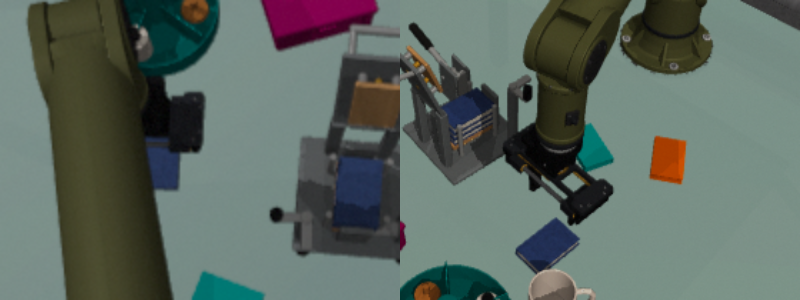

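The three-book stack looks square in the cradle, and the last book is still in place.

>>> step_arm(steps=[1, 0.7, 0, 55, 0, 1, 0, 0, 55, 0, 1, 0, 0, 23, 0, 1, 0, 0, 0, 0, 0, 0, 0, 0, 0, 0, 0, 0, 0, 0, 0, 0, 0, 0, 0, 0, 0, 0, 0, 0, 0, 0, 0, 0, 0, 0, 0, 0, -2, 0])

```text
time_s: 25.3
tool_pos: [0.6254, 0.1771, 0.1917]
tool_rot: [180.0, -0.0, 175.1]
force: [0.3, 0.1, -0.8]
grip_width: 0.0659
grasp_force: 35.0
```

```bash
python3 - <<'E'
from h import *
o=env.get_obs();print(o['tool_pos'],o['grasp_force'])
f=go(.626,.177,.256,175.1);f=go(*press(-.01,0),.256,171.4,f)
E
```

```text
[0.62543961 0.17711125 0.19167603] 34.99912440776825
roll 0.0  d [-6.000e-01 -1.000e-01 -2.463e+02] mm F [ 0.3  0.1 -0.8] w 0.0659 t 25.3
roll 3.7  d [  43.7 -321.9   -0. ] mm F [ 0.3  0.1 -0.8] w 0.0659 t 25.3
```

>>> step_arm(steps=[0, 0, 0, -60, 0, 0, 0, 0, -60, 3.7, 0, 0, 0, -60, 0, 0, 0, 0, -60, 0, 0, 7.2, -53.6, 0, 0, 0, 7.2, -53.6, 0, 0, 0, 7.2, -53.6, 0, 0, 0, 7.2, -53.6, 0, 0, 0, 7.2, -53.6, 0, 0, 0, 7.2, -53.6, 0, 0, 0, 0, 0, 0, 0, 0, 0, 0, 0, 0])

```text
time_s: 26.8
tool_pos: [0.5346, -0.1341, 0.4312]
tool_rot: [179.9, -0.0, 171.4]
force: [1.0, 0.0, -1.6]
grip_width: 0.066
grasp_force: 35.0
```

```bash
python3 - <<'E'
from h import *
go(*press(-.01,0),.11,171.4)
E
```

```text
roll -0.0  d [-1.000e-01 -6.000e-01  1.392e+02] mm F [ 1.   0.  -1.6] w 0.066 t 26.8
```

>>> step_arm(steps=[0, 0, -0.6, 55, 0, 0, 0, 0, 55, 0, 0, 0, 0, 30, 0, 0, 0, 0, 3, 0, 0, 0, 0, 0, 0, 0, 0, 0, 0, 0])

```text
time_s: 27.55
tool_pos: [0.5356, -0.1349, 0.2903]
tool_rot: [180.0, 0.2, 171.4]
force: [0.4, 0.9, -1.6]
grip_width: 0.0658
grasp_force: 35.0
```

>>> step_arm(steps=[0, 0, 0, 1, 0, 0, 0, 0, 1.5, 0, 0, 0, 0, 0, 0])

```text
time_s: 27.92
tool_pos: [0.5346, -0.1351, 0.2861]
tool_rot: [180.0, 0.0, 171.4]
force: [-0.6, 0.6, -0.8]
grip_width: 0.0658
grasp_force: 35.0
```

>>> step_arm(steps=[0, 0, 0, 1, 0, 0, 0, 0, 1, 0, 0, 0, 0, 0, 0])

```text
time_s: 28.3
tool_pos: [0.5346, -0.135, 0.2839]
tool_rot: [180.0, -0.0, 171.4]
force: [0.5, 0.5, -1.9]
grip_width: 0.0654
grasp_force: 35.0
```

>>> step_arm(steps=[0, 0, 0, 1, 0, 1, 0, 0, 0, 0, 1, 0, 0, 0, 0, 1, 0, 0, 0, 0, 1, 0, 0, 0, 0, 1, 0, 0, -30, 0, 1, 0, 0, -60, 0, 1, 0, 0, -60, 0, 0, 0, 0, -60, 0, 0, 0, 0, -50, 0, 0, 0, 0, 0, 0, 0, 0, 0, 0, 0])

```text
time_s: 29.8
tool_pos: [0.5346, -0.135, 0.5424]
tool_rot: [180.0, -0.0, 171.4]
force: [-0.4, 0.9, -0.5]
grip_width: 0.055
grasp_force: 0.0
```

```bash
python3 - <<'E'
from h import *
o=env.get_obs(); print(o['tool_pos'])
f=go(*press(.19,0),.36,171.4); shot('scene','s6'); shot('top','t6')
a=cv2.imread('pics/t6.png')[85:235,230:430]; b=cv2.imread('pics/s6.png')[80:230,130:330]
cv2.imwrite('pics/m6.png',np.hstack([cv2.resize(a,(400,300)),cv2.resize(b,(400,300))]))
E
```

```text
[ 0.53455515 -0.1350085   0.54241301]
roll 0.0  d [-200.     0.3    0.4] mm F [-0.4  0.9 -0.5] w 0.055 t 29.8
```

View pics/m6.png

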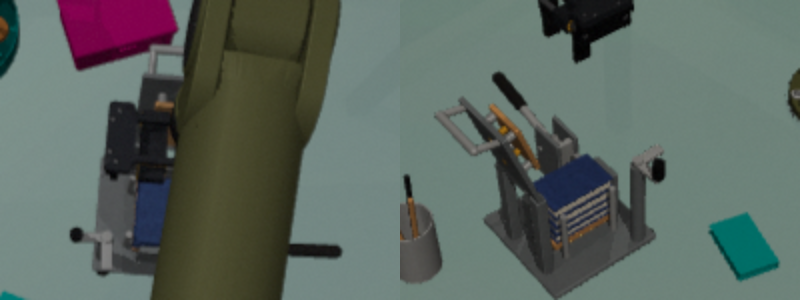

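```bash
python3 - <<'E'
from h import *
c=load('s6')
for th in (1.75,1.8,1.85,1.9,1.95):
    x,z=.08-.162*np.cos(th)+.036*np.sin(th),.164+.162*np.sin(th)+.036*np.cos(th)
    print(th,round(x,3),round(z,3),proj(c,[[*press(x,s),z] for s in(.04,-.04)]).round().tolist())
E
```

```text
1.75 0.144 0.317 [[172.0, 149.0], [155.0, 132.0]]
1.8 0.152 0.314 [[169.0, 151.0], [153.0, 134.0]]
1.85 0.159 0.31 [[167.0, 154.0], [150.0, 136.0]]
1.9 0.166 0.306 [[165.0, 156.0], [148.0, 138.0]]
1.95 0.173 0.301 [[163.0, 159.0], [146.0, 141.0]]
```

>>> step_arm(steps=[0, -50, 0, 0, 0, 0, -50, 0, 0, 0, 0, -50, 0, 0, 0, 0, -50, 0, 0, 0, 0, 0, 0, 0, 0, 0, 0, 0, 0, 0])

```text
time_s: 30.65
tool_pos: [0.7324, -0.1655, 0.5412]
tool_rot: [-180.0, -0.2, 171.3]
force: [-1.0, -0.3, 0.1]
grip_width: 0.0007
grasp_force: 0.0
```

>>> step_arm(steps=[0, 0, 0, 35, 0, 0, 0, 0, 34, 0, 0, 0, 0, 0, 0, 0, 15, 0, -6, 0, 0, 15, 0, -6, 0, 0, 28, 0, -12, 0, 0, 27, 0, -4, 0, 0, 27, 0, 0, 0, 0, 28, 0, 5, 0, 0, 27, 0, 12, 0, 0, 0, 0, 0, 0, 0, 0, 0, 0, 0])

```text
time_s: 32.15
tool_pos: [0.5675, -0.1402, 0.487]
tool_rot: [179.9, 0.2, 171.4]
force: [0.9, 0.8, -0.1]
grip_width: 0.0003
grasp_force: 0.0
```

```bash
python3 - <<'E'
from h import *
go(*press(.023,0),.301,171.4); shot('scene','s7')
b=cv2.imread('pics/s7.png')[60:260,120:386]
cv2.imwrite('pics/m7.png',cv2.resize(b,(532,400)))
E
```

```text
roll 0.0  d [0.3 0.4 4. ] mm F [ 0.9  0.8 -0.1] w 0.0003 t 32.1
```

View pics/m7.png

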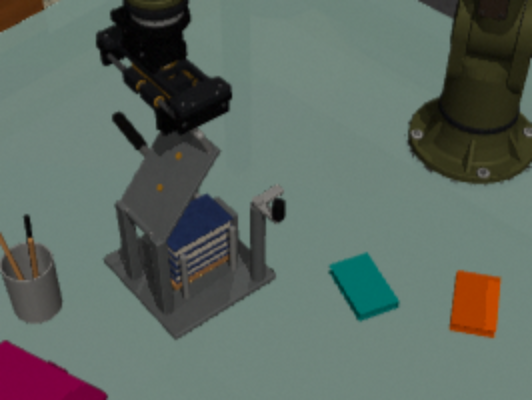

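>>> step_arm(steps=[0, 0, 0, -25, 0, 0, 20, 0, 0, 0, 0, 0, 0, 0, 0, 0, 15, 0, 22, 0, 0, 21, 0, 17, 0, 0, 17, 0, 19, 0, 0, 14, 0, 20, 0, 0, 11, 0, 21, 0, 0, 7, 0, 22, 0, 0, 0, 0, 5, 0, 0, 0, 0, 2, 0, 0, 0, 0, 0, 0])

```text
time_s: 33.7
tool_pos: [0.4642, -0.125, 0.3873]
tool_rot: [179.9, -0.0, 171.4]
force: [-14.4, 2.1, 32.5]
grip_width: 0.0004
grasp_force: 16.6
```

```bash
python3 - <<'E'
from h import *
go(*press(-.082,0),.206,171.4)
E
```

```text
roll -0.0  d [ 0.9  0.9 -0.7] mm F [-14.4   2.1  32.5] w 0.0004 t 33.7
```

>>> step_arm(steps=[0, 0, 0, -60, 0, 0, -22, 60, 0, 0, 0, -23, 60, 0, 0, 0, 0, 0, 0, 0, 0, 0, 0, 0, 0])

```text
time_s: 34.33
tool_pos: [0.525, -0.0153, 0.4416]
tool_rot: [-179.9, -0.0, 171.4]
force: [0.1, -0.6, 0.4]
grip_width: 0.0006
grasp_force: 0.0
```

```bash
python3 - <<'E'
from h import *
go(*press(-.037,.12),.190,171.4); c=shot('scene','s8')
b=cv2.imread('pics/s8.png')[80:230,150:350]
cv2.imwrite('pics/m8.png',cv2.resize(b,(600,450)))
for f in (0,.2,.4): print(proj(c,[[*press(-.064-.042*np.sin(f),.078+.042*np.cos(f)),.208]])-[150,80])
E
```

```text
roll 0.0  d [-0.3  3.3 69.6] mm F [ 0.1 -0.6  0.4] w 0.0006 t 34.3
[[108.20577773  81.06329436]]
[[110.4152109   79.53016192]]
[[112.13796959  77.71912224]]
```

View pics/m8.png

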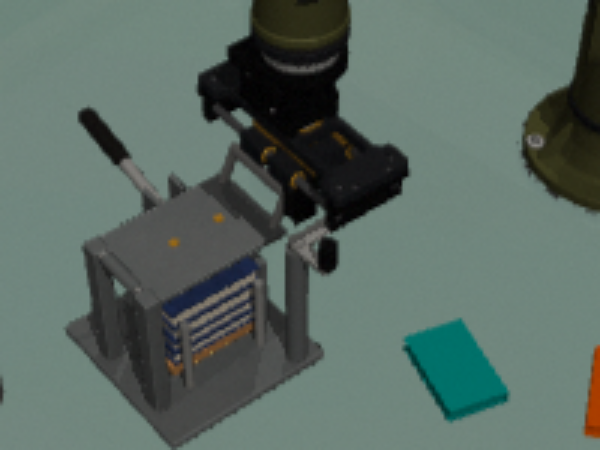

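>>> step_arm(steps=[0, 0, 3.3, 35, 0, 0, 0, 0, 34.6, 0, 0, 0, 0, 0, 0, 0, 8.5, 0, 0, 0, 0, 17.5, 6, 0, 0, 0, 18, -2, 0, 0, 0, 15, -9, 0, 0, 0, 10, -13, 0, 0, 0, 0, -5, 0, 0, 0, 0, 0, 0, 0])

```text
time_s: 35.62
tool_pos: [0.4534, -0.0251, 0.3729]
tool_rot: [180.0, 0.1, 171.3]
force: [0.3, -0.3, -0.1]
grip_width: 0.0006
grasp_force: 0.0
```

```bash
python3 - <<'E'
from h import *
go(*press(-.106,.097),.190,171.4); c=shot('scene','s9')
b=cv2.imread('pics/s9.png')[80:230,150:350]
cv2.imwrite('pics/m9.png',cv2.resize(b,(600,450)))
for f in (0,1.2,1.4,1.57): print((proj(c,[[*press(-.064-.042*np.sin(f),.078+.042*np.cos(f)),.208]])-[150,80])*3)
E
```

```text
roll -0.1  d [-0.7  0.7  0.9] mm F [ 0.3 -0.3 -0.1] w 0.0006 t 35.6
[[324.6173332  243.18988307]]
[[339.65242793 207.94762491]]
[[336.04163772 202.04919399]]
[[331.74644192 197.52733454]]
```

View pics/m9.png

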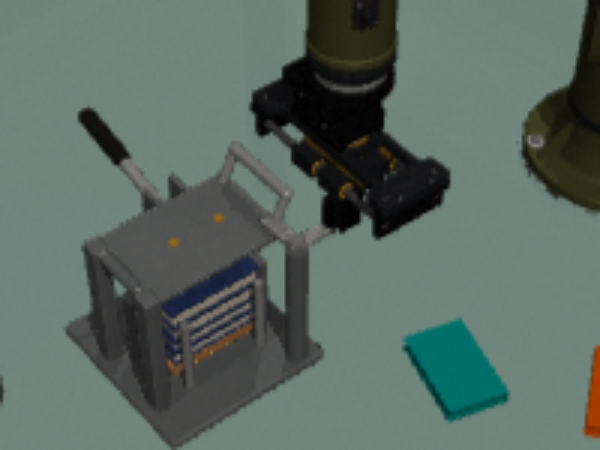

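The tongue is over the lid. Pushing on until it reaches the stop.

>>> step_arm(steps=[0, 0, -3, 0, 0, 0, 0, -2, 0, 0, 0, 0, -2, 0, 0, 0, 0, 0, 0, 0, 0, 0, 0, 0, 0])

```text
time_s: 36.3
tool_pos: [0.4527, -0.0281, 0.3725]
tool_rot: [179.7, 0.0, 171.6]
force: [2.7, 9.2, -0.5]
grip_width: 0.0003
grasp_force: 4.7
```

>>> step_arm(steps=[0, 0, -2, 0, 0, 0, 0, -2, 0, 0, 0, 0, 0, 0, 0, 0, 0, 0, 0, 0])

```text
time_s: 36.8
tool_pos: [0.4523, -0.0294, 0.3726]
tool_rot: [179.4, 0.1, 171.7]
force: [3.7, 16.8, -2.3]
grip_width: 0.0007
grasp_force: 8.4
```

>>> step_arm(steps=[0, 0, 12, 0, 0, 0, 0, 12, 0, 0, 0, 0, 0, -55, 0, 0, 0, 0, -30, 0, 0, -10, -56, 0, 0, 0, -10, -56, 0, 0, 0, -10, -56, 0, 0, 0, -10, -56, 0, 0, 0, -10, -56, 0, 0, 0.6, -10, -56, 0, 0])

```text
time_s: 38.05
tool_pos: [0.4643, -0.3542, 0.4577]
tool_rot: [-180.0, 0.0, 171.5]
force: [0.3, 0.1, 0.5]
grip_width: 0.0047
grasp_force: 0.0
```

>>> step_arm(steps=[0.6, 0, 0, 0, 10, 0.6, 0, 0, 0, 10, 0.6, 0, 0, 0, 10, 0.6, 0, 0, 0, 10, 0.6, 0, 0, 0, 10, 0.6, 0, 0, 0, 10, 0.6, 0, 0, 0, 10, 0.6, 0, 0, 0, 10, 0.6, 0, 0, 0, 10, 0.6, 0, 0, 0, 0, 0.6, 0, 0, 0, 0])

```text
time_s: 39.42
tool_pos: [0.4643, -0.3526, 0.4573]
tool_rot: [-180.0, 0.0, 81.6]
force: [0.2, -0.0, 0.4]
grip_width: 0.0525
grasp_force: 0.0
```

```bash
python3 - <<'E'
from h import *
print(env.get_obs()['qpos'].round())
go(*press(-.045,-.224),.114-.018,81.4); c=shot('scene','s10')
b=cv2.imread('pics/s10.png')[80:230,150:350]
cv2.imwrite('pics/m10.png',cv2.resize(b,(600,450)))
for q in (0,.1,.2,.3,.5):
    a=np.radians(20)-q; print(q,[((proj(c,[[*press(-.045,-.116-r*np.cos(a)),.075+r*np.sin(a)]])-[150,80])*3).round()[0].tolist() for r in (.0835,.1465)])
print('knob157',(proj(c,[[*press(-.106,.078),.208]])-[150,80])*3)
E
```

```text
[-22.  17.  69.  90. -16.  84.  40.]
roll 0.2  d [  1.9   2.  179.3] mm F [ 0.2 -0.   0.4] w 0.0525 t 39.4
0 [[124.0, 151.0], [91.0, 106.0]]
0.1 [[123.0, 155.0], [91.0, 114.0]]
0.2 [[123.0, 160.0], [91.0, 123.0]]
0.3 [[123.0, 166.0], [91.0, 132.0]]
0.5 [[125.0, 177.0], [95.0, 153.0]]
knob157 [[331.72387783 197.5074325 ]]
```

View pics/m10.png

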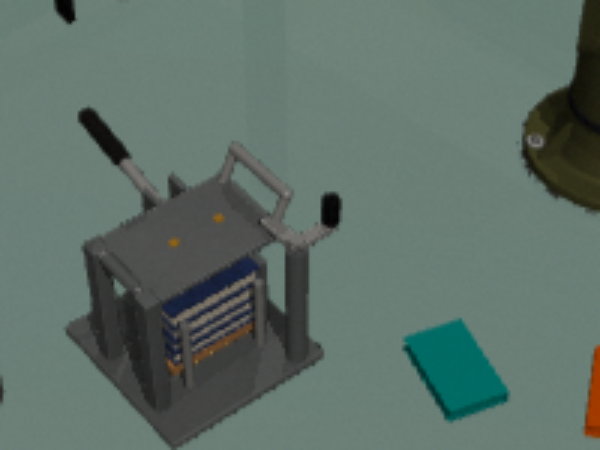

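>>> step_arm(steps=[0.6, 0, 2, 60, 0, 0.6, 0, 0, 60, 0, 0.6, 0, 0, 50, 0, 0.6, 0, 0, 20, 0, 0.6, 0, 0, 0, 0, 0.6, 0, 0, 0, 0], grip_force=15)

```text
time_s: 40.22
tool_pos: [0.4669, -0.3538, 0.2696]
tool_rot: [179.8, 0.1, 81.4]
force: [-0.8, -0.5, -0.5]
grip_width: 0.0522
grasp_force: 0.0
```

```bash
python3 - <<'E'
from h import *
print(env.get_obs()['qpos'].round(1))
go(*press(-.045,-.2274),.085,81.4)
E
```

```text
[-14.4  26.9  61.2 103.4 -26.   65.1  46.9]
roll 0.0  d [-0.7 -0.7  2.6] mm F [-0.8 -0.5 -0.5] w 0.0522 t 40.2
```

>>> step_arm(steps=[0, 0, 0, 2, 0, 0, 0, 0, 0, 0, 0, 0, 0, 0, 0, 0, 0, 0, 0, 0, 0, 1, 0, -6, 0, 0, 2, 0, -7, 0, 0, 0, 0, 0, 0, 0, 0, 0, 0, 0])

```text
time_s: 41.22
tool_pos: [0.4689, -0.3492, 0.2789]
tool_rot: [179.7, 0.0, 81.5]
force: [5.6, -0.8, -2.3]
grip_width: 0.0197
grasp_force: 15.0
```

```bash
python3 - <<'E'
from h import *
go(*press(-.045,-.2241),.096,81.4)
E
```

```text
roll 0.1  d [-2.3 -2.1  0.9] mm F [ 5.6 -0.8 -2.3] w 0.0197 t 41.2
```

>>> step_arm(steps=[0, -4, 1.5, 17, 0, 0, -2, 0, 17, 0, 0, 0.5, 0, 17, 0, 0, 2.5, 0, 17, 0, 0, 0, 0, 1, 0, 0, 0, 0, 0, 0, 0, 0, 0, 0, 0])

```text
time_s: 42.1
tool_pos: [0.4688, -0.3531, 0.2085]
tool_rot: [179.9, 0.1, 81.4]
force: [6.9, -1.1, -0.1]
grip_width: 0.0192
grasp_force: 15.0
```

```bash
python3 - <<'E'
from h import *
print(env.get_obs()['qpos'].round(1))
go(*press(-.045,-.2274),.0284,81.4); c=shot('scene','s11')
b=cv2.imread('pics/s11.png')[80:230,150:350]
cv2.imwrite('pics/m11.png',cv2.resize(b,(600,450)))
E
```

```text
[-11.1  31.4  57.1 105.8 -30.5  59.6  49.7]
roll 0.0  d [-1.7 -2.6 -1.9] mm F [ 6.9 -1.1 -0.1] w 0.0192 t 42.1
```

View pics/m11.png

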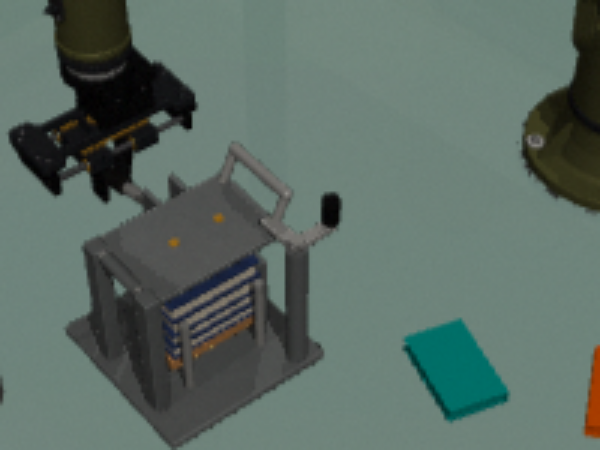

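>>> step_arm(steps=[0, -2.5, 1.5, -17, 0, 0, -0.5, 0, -17, 0, 0, 2, 0, -17, 0, 0, 4, 0, -18, 0, 0, 0, 0, -2, 0, 0, 0, 0, 0, 0, 0, 0, 0, 0, 0])

```text
time_s: 43.02
tool_pos: [0.4699, -0.3495, 0.2783]
tool_rot: [-179.9, -0.1, 81.4]
force: [5.3, 1.2, -4.7]
grip_width: 0.0198
grasp_force: 15.0
```

>>> step_arm(steps=[0, -4, 0, 17, 0, 0, -2, 0, 17, 0, 0, 0.5, 0, 17, 0, 0, 2.5, 0, 18, 0, 0, 0, 0, 2, 0, 0, 0, 0, 0, 0, 0, 0, 0, 0, 0])

```text
time_s: 43.9
tool_pos: [0.4693, -0.3533, 0.2088]
tool_rot: [180.0, 0.0, 81.4]
force: [4.8, -2.4, -1.3]
grip_width: 0.0193
grasp_force: 15.0
```

```bash
python3 - <<'E'
from h import *
print(env.get_obs()['qpos'].round(1))
go(*press(-.045,-.2274),.0284,81.4); c=shot('scene','s12')
for n in ('s10','s11','s12'):
    # bed orange rows along its near-long side: mean row of orange pixels in the gap
    im=load(n)['image'].astype(int)[180:210,200:240]; m=(im[...,0]>im[...,2]*1.5)&(im[...,0]>90); ys,xs=np.where(m); print(n,len(ys),ys.mean()+180 if len(ys) else None)
E
```

```text
[-11.   31.5  57.1 105.6 -30.5  59.8  49.7]
roll 0.0  d [-1.5 -3.  -1.6] mm F [ 4.8 -2.4 -1.3] w 0.0193 t 43.9
s10 55 195.56363636363636
s11 55 193.54545454545453
s12 56 191.73214285714286
```

>>> step_arm(steps=[0, -2.5, 1, -17, 0, 0, -0.5, 0, -17, 0, 0, 2, 0, -17, 0, 0, 4, 0, -18, 0, 0, 0, 0, -1, 0, 0, 0, 0, 0, 0, 0, 0, 0, 0, 0])

```text
time_s: 44.82
tool_pos: [0.4702, -0.3498, 0.2788]
tool_rot: [-179.9, -0.1, 81.4]
force: [-1.2, 4.7, -1.9]
grip_width: 0.0196
grasp_force: 15.0
```

>>> step_arm(steps=[0, -4, 0, 17, 0, 0, -2, 0, 17, 0, 0, 0.5, 0, 17, 0, 0, 2.5, 0, 18, 0, 0, 0, 0, 2, 0, 0, 0, 0, 0, 0, 0, 0, 0, 0, 0])

```text
time_s: 45.7
tool_pos: [0.4695, -0.3541, 0.2079]
tool_rot: [-179.9, 0.1, 81.4]
force: [-4.6, 2.2, 3.9]
grip_width: 0.0195
grasp_force: 15.0
```

```bash
python3 - <<'E'
from h import *
go(*press(-.045,-.2274),.0284,81.4); c=shot('scene','s13')
for n in ('s12','s13'):
    im=load(n)['image'].astype(int)[180:210,200:240]; m=(im[...,0]>im[...,2]*1.5)&(im[...,0]>90); ys,xs=np.where(m); print(n,len(ys),ys.mean()+180 if len(ys) else None)
b=cv2.imread('pics/s13.png')[130:210,170:270]
cv2.imwrite('pics/m13.png',cv2.resize(b,(600,480)))
E
```

```text
roll -0.0  d [-0.9 -3.4 -2.5] mm F [-4.6  2.2  3.9] w 0.0195 t 45.7
s12 56 191.73214285714286
s13 61 190.0983606557377
```

View pics/m13.png

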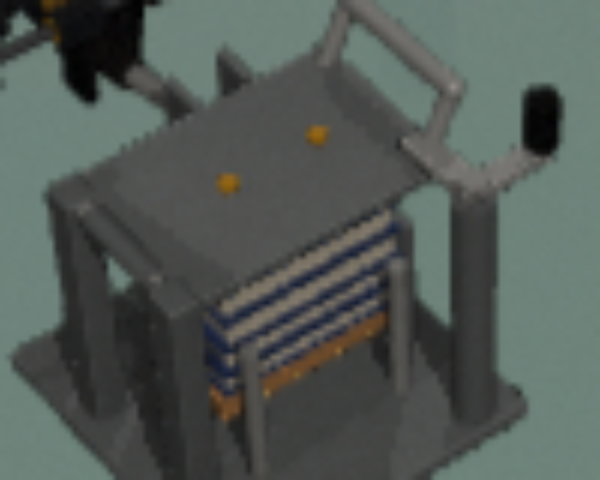

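The pins are just barely proud of the lid, so one more tooth should bring them to about 9 mm.

>>> step_arm(steps=[0, -2.5, 0, -17, 0, 0, -0.5, 0, -17, 0, 0, 2, 0, -17, 0, 0, 4, 0, -18, 0, 0, 0, 0, -1, 0, 0, 0, 0, 0, 0, 0, 0, 0, 0, 0])

```text
time_s: 46.62
tool_pos: [0.4702, -0.3498, 0.2792]
tool_rot: [-179.9, -0.1, 81.4]
force: [-5.7, 0.9, -0.0]
grip_width: 0.0195
grasp_force: 15.0
```

>>> step_arm(steps=[0, -4, 0, 17, 0, 0, -2, 0, 17, 0, 0, 0.5, 0, 17, 0, 0, 2.5, 0, 18, 0, 0, 0, 0, 2, 0, 0, 0, 0, 0, 0, 0, 0, 0, 0, 0])

```text
time_s: 47.5
tool_pos: [0.4697, -0.3534, 0.2088]
tool_rot: [-179.9, -0.1, 81.4]
force: [-7.3, 2.5, 4.4]
grip_width: 0.0194
grasp_force: 15.0
```

```bash
python3 - <<'E'
from h import *
c=shot('scene','s14')
im=load('s14')['image'].astype(int)[180:210,200:240]; m=(im[...,0]>im[...,2]*1.5)&(im[...,0]>90); ys,xs=np.where(m); print(len(ys),ys.mean()+180)
# pin height expected
for h in (0,.009): print((proj(c,[[*press(-.005,0),.168+h]])).round(1))
b=cv2.imread('pics/s14.png')[130:210,170:270]
cv2.imwrite('pics/m14.png',cv2.resize(b,(600,480)))
E
```

```text
59 188.45762711864407
[[215.4 156. ]]
[[215.3 153.8]]
```

View pics/m14.png

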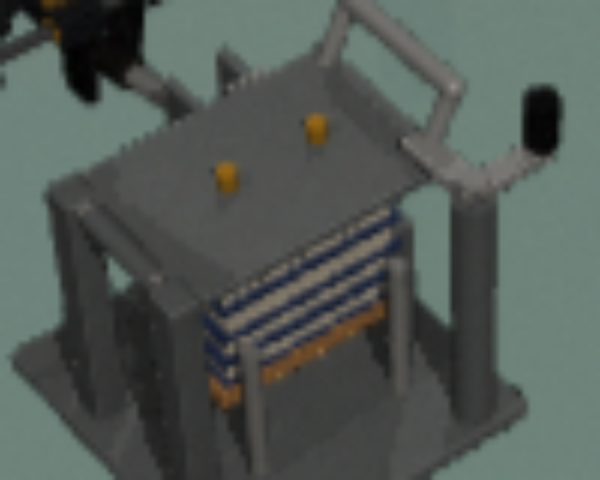

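The pins stand about 9–10 mm out, the latch is across and the stack is clamped. Letting go and clearing the lever.

>>> step_arm(steps=[0.6, 0, 0, 0, 0, 0.6, 0, 0, 0, 0, 0.6, 0, 0, 0, 0, 0.6, 0, 0, 0, 0, 0.6, 0, 0, -40, 0, 0.6, 0, 0, -60, 0, 0.6, 0, 0, -60, 0, 0.6, 0, 0, 0, 0, 0.6, 0, 0, 0, 0])

```text
time_s: 48.68
tool_pos: [0.4702, -0.3531, 0.367]
tool_rot: [180.0, -0.1, 81.4]
force: [1.5, 0.8, 0.1]
grip_width: 0.0525
grasp_force: 0.0
```

```bash
python3 - <<'E'
from h import *
c=shot('scene','s15'); print(env.get_obs()['force'])
im=c['image'].astype(int); print(np.abs(im-load('s14')['image'].astype(int))[125:215,190:300].max(-1).mean())
s0=load('scene0')['image'].astype(int); d=np.abs(im-s0).max(-1)
print('mug',d[285:335,258:306].mean(),'cup',d[165:222,118:152].mean())
crop=im[180:210,200:240]; m=(crop[...,0]>crop[...,2]*1.5)&(crop[...,0]>90); print(np.where(m)[0].mean()+180)
print(env.sign_off())
E
```

```text
[ 0.0385988   0.06739375 -0.81242572]
4.210606060606061
mug 6.659583333333333 cup 2.6630546955624355
188.71186440677965
the job is handed in; nothing more can be done
None
```

The job is handed in: all four notebooks are stacked in the press, the lid is shut and latched, and four lever strokes left the pins about 9–10 mm out by camera; the mug and pencil cup look undisturbed.

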